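Stand up a fallen glaze jar and scan its code

TASK

The yellow-capped glaze jar has fallen over: stand it upright on the scanner's round white pad, wholly on the pad, and turn it so that its black chequered code squarely faces the scanner's window. Then let go of it and press the green button on top of the scanner fully down to scan it, leaving the jar as it stands and the other things on the table where they are.

Things in the scene. Friction and masses are not known exactly. Their poses are not given: they have to be found in the camera images.
- jar: closed white ceramic jar, two thin blue bands, yellow cap; 100 high, about 0.25 kg. Diameter 50 up to height 82, then the cap, diameter 48. Origin: centre of its underside; z runs from underside to cap, x points to the side with the code. Starts lying on the table, cap roughly towards the robot, code 60 degrees off straight up, to the right as seen from the robot; rolls if pushed
- jar_code (a point): centre of the black-and-white chequered code on the jar's side, 25 wide and 37 high, 40 above the jar's underside, on its surface (25 from its axis, along jar x). A black stripe on the cap, from its middle to the rim and down its side, points to the same side.
- scanner: fixed: a round white pad, diameter 80, 4 thick, joined by a bar 30 wide, 3 thick to a grey block 70 deep, 90 wide, 110 high, its near face 80 from the pad's centre. Origin: pad's centre at table level (pad top 4 above); x points level from pad to block, z up. The window, a black panel with a red line, is on the block's face towards the pad
- scanner_window (a point): middle of the window: 80 along scanner x from the pad's centre, 47 above the table
- scan_button_top (a point): top of the green button, diameter 28, on the top of the scanner's block, above the middle of the block's width, 120 along scanner x from the pad's centre; pressed straight down
- scan_button (a joint): travel of the green button in m: 0 out, 0.006 fully pressed (a spring, 5 N at full travel, pushes it back)
- blue_jar: standing jar of the same size with a blue cap and no code, beyond the middle of the table; origin: centre of its underside; leave alone
- red_jar: standing jar of the same size with a red cap and no code, left side; origin: centre of its underside; leave alone
- tile: flat white tile with a blue flower, 70 x 70 x 8, lying in front of the robot; origin: centre of its underside; leave alone
- bowl: blue bowl, diameter 120, 65 high, left side; origin: centre of its underside; leave alone
- brush_pot: yellow pot with brushes, diameter 84, 185 high in all, right side; origin: centre of its underside; leave alone
- bottle: clear bottle with a red cap, diameter 66, 160 high, right side; origin: centre of its underside; leave alone
There are look-alikes about, which are no part of the job. Leave any turquoise look-alike of the scanner alone.

How it is judged (in metres and radians):
On the way, in this order (a step that is already met when the one before it is completed fails the run):
1. the jar stands upright, wholly on the pad, its code facing the scanner's window, let go (angle between jar's own z axis and vertical below 0.1 rad and horizontal distance between jar and scanner below 0.016 m and z of jar in the frame of scanner below 0.008 m and angle between the x axis of jar and the x axis of scanner, either way round below 0.25 rad and x of jar_code in the frame of scanner above 0.004 m and contact force between the fingers and jar below 0.3 N and linear speed of jar below 0.02 m/s), for 0.2 s.
2. with the jar standing so, the green button is pressed down (angle between jar's own z axis and vertical below 0.1 rad and horizontal distance between jar and scanner below 0.016 m and z of jar in the frame of scanner below 0.008 m and angle between the x axis of jar and the x axis of scanner, either way round below 0.25 rad and x of jar_code in the frame of scanner above 0.004 m and value of joint scan_button above 0.0045 m), for 0.05 s.
At the end, for the whole second after the job is handed in: the jar stands at rest upright (within 0.1 rad) on the pad, its axis within 16 mm of the pad's centre, its code turned to the scanner's window within 0.25 rad, and the button has come back up (less than 2 mm in) (angle between jar's own z axis and vertical below 0.1 rad and horizontal distance between jar and scanner below 0.016 m and z of jar in the frame of scanner below 0.008 m and angle between the x axis of jar and the x axis of scanner, either way round below 0.25 rad and x of jar_code in the frame of scanner above 0.004 m and linear speed of jar below 0.02 m/s and value of joint scan_button below 0.002 m); the robot touches nothing.
It fails at once if another thing on the table is shifted by more than 40 mm or knocked over (distance of any of blue_jar, red_jar, tile, bowl, brush_pot, bottle from where it was at the start of the episode above 0.04 m or angle between any of blue_jar, red_jar, tile, bowl, brush_pot, bottle's own z axis and vertical above 0.5 rad).
It also fails if it takes over 72 s, if anything falls off the work surface, if the arm or the gripper's body presses on something with over 40 N, if the wrist force passes 120 N, or if a joint passes its speed limit or range.

ROBOT

A 6-joint arm with a two-finger parallel gripper is mounted at the origin on the work surface. World frame = base frame: x ahead of the robot, y to its left, z up, the work surface at z = 0. Lengths are in m, angles in degrees, forces in N, time in s.
With the tool pointing down it reaches from about 0.15 to 0.775 m from the base axis. Payload 6.1 kg.
Tool frame: the origin (TCP) lies at the very end of the fingers, on their centre line; the grasp point (between the pads) lies 19 mm behind it (ctrl.hold_point_z is the distance from the TCP to the grasp point, in m); z points along the fingers, y is the line along which they close (so a half turn about z gives the same grasp; the last joint's range is limited). The gripper opens to 85 mm and grips with 20 to 120 N. Pads are 22 mm wide; open, the fingers measure 114 mm over their backs; the gripper's body (76 mm by 85 mm) begins 54 mm behind the grasp point. The pads swing forward as they close: fully open they stand 13 mm farther back than shut.
Start: joints at [-75.229, 7.208, -2.269, 80.523, 0, 90], TCP at [0.134, -0.508, 0.231] pointing down, gripper open.
Joint ranges: [-155.77, 155.77], [-54.66, 111.73], [-72.52, 77.12], [-102.08, 115.82], [-83.92, 84.16], [-180, 180]. Speed limits (degrees/s): [136.94, 136.94, 172.46, 180, 180, 180].

INTERFACE

Orientations are given as a 3x3 rotation matrix whose columns are the frame's x, y, z axes.
In Python, from workcell import ctrl, fingers, cams gives the robot as it stands. Calls block until the motion is done:
- ctrl.goto(position, orientation): joint-space move of the TCP to a pose.
- ctrl.servo_line(position, rate=0.15, attitude=None, contact_N=None): straight line of the TCP; attitude=None keeps the orientation; rate is the mean speed in m/s. With contact_N (N) it stops when the force on the tool has changed by that much, and returns True; else False.
- ctrl.move_j(angles): joint-space move.
- fingers.gripper_to(opening, effort=None): opening from 0.0 (shut) to 1.0 (fully open); effort is the grip in N (None keeps the last); returns when the fingers have stopped.
- ctrl.sleep(seconds).
- ctrl.ik(position, orientation): joint angles nearest the present ones, or None.
- ctrl.get_obs(): the state.
- cams.capture(name): name is "side" or "top"; returns the picture (480x640x3 uint8, red, green, blue); there is no depth.
- cams.camera_params(name): a dict with "fx", "fy", "cx", "cy" (pixels), "dist" ([k1, k2, p1, p2, k3] as OpenCV has them; the pictures are not rectified), "rvec" (rotation vector, rad) and "tvec" (3), from world to camera coordinates, as OpenCV has them. Camera axes: x right, y down, z forward; pixel columns grow to the right and rows downward; lengths in m; the calibration is good to about 2 mm. A picture is of the moment at which its call begins. camera_params takes no time and is no camera call.
A pose or a line that the arm cannot do raises ctrl.PlanningError and nothing moves.
- ctrl.close_job(): hands the job in; it is judged then, once.
Trained networks look in the newest picture that a camera, given by its name, has taken for a name from the list of things; names that differ only in an ending like _2 or _b are one class to them, and where a whole thing is asked for, a point or a joint stands for the part that bears it (a point fixed in the world has none). Each returns a list of dicts, best first, with "p" (0 to 1); they miss things now and then, are a little off and sometimes report something else, mostly with a low value. They report only what shows in the picture. A call takes as long as a camera call. They do not tell look-alikes from the thing itself.
- cams.outline_of(camera, label): "pixels" (480x640 bool, what is visible of it) and "rect" ([left, top, right, bottom] in pixels, round what is visible of it).
- cams.place_of(camera, label): "at" ([row, column] in pixels: a listed point, or the origin of a listed thing).
The state is a dict: "time": time; "joint_pos": joint angles; "qvel": joint speeds; "effort": joint torques, N m; "tcp_pos": TCP position; "eef_rot": TCP orientation; "ft_force": force on the tool from outside, world axes, zero at the start; "moment": the same for the moment, N m; "opening": opening from 0.0 (shut) to 1.0 (fully open); "finger_force": force on a finger pad.
Only numpy, scipy, OpenCV 4.12 (cv2) and the standard library are available. Lean on these libraries where they do the work, as an engineer would, in place of code of your own. Each camera call takes 0.05 s, during which the arm holds its last target. There are 200 camera calls.

## Working session

There is one attempt and no reset: what is moved stays moved. The work goes in short steps, each a Python script; the robot and the scene stay as the last script left them, time stands still between calls to the robot, and variables do not carry over. Pictures are saved under pics/ and viewed, at most 13 in all, crops included, and the job is handed in when it is done.

```bash
mkdir -p pics; ls
cat > h.py <<'E'
from workcell import ctrl, fingers, cams
import numpy as np, cv2
def cam(n):
    p=cams.camera_params(n); K=np.array([[p['fx'],0,p['cx']],[0,p['fy'],p['cy']],[0,0,1.]])
    return K,np.array(p['dist'],float),np.array(p['rvec'],float),np.array(p['tvec'],float)
def proj(n,P):
    K,d,r,t=cam(n); return cv2.projectPoints(np.array(P,float).reshape(-1,1,3),r,t,K,d)[0].reshape(-1,2)
def ray(n,uv):
    K,d,r,t=cam(n); R=cv2.Rodrigues(r)[0]
    q=cv2.undistortPoints(np.array(uv,float).reshape(-1,1,2),K,d).reshape(-1,2)
    D=np.c_[q,np.ones(len(q))]@R; return -R.T@t, D/np.linalg.norm(D,axis=1)[:,None]
def atz(n,uv,z):
    c,D=ray(n,uv); return c+D*((z-c[2])/D[:,2])[:,None]
def tri(uva,uvb,a='side',b='top'):
    c1,d1=ray(a,uva);c2,d2=ray(b,uvb);d1=d1[0];d2=d2[0]
    s=np.linalg.lstsq(np.c_[d1,-d2],c2-c1,rcond=None)[0]
    p,q=c1+s[0]*d1,c2+s[1]*d2; return (p+q)/2,np.linalg.norm(p-q)
def save(n,im): cv2.imwrite('pics/'+n,im[:,:,::-1])
E
python3 - <<'E'
from h import *
for n in('side','top'):
    save(n+'0.png',cams.capture(n)); K,d,r,t=cam(n); print(n,K[0,0],-cv2.Rodrigues(r)[0].T@t)
    for l in('jar','jar_code','scanner','scanner_window','scan_button_top','blue_jar','red_jar'):
        print(l,[(np.round(x['at'],1).tolist(),round(x['p'],2)) for x in cams.place_of(n,l)])
E
```

```text
pics
side 533.2193455354238 [0.31190015 1.09262595 0.86997866]
jar [([302.9, 290.7], 0.88)]
jar_code [([291.9, 309.2], 0.6)]
scanner [([213.6, 327.8], 0.95), ([203.4, 419.3], 0.94)]
scanner_window [([206.7, 305.1], 0.88), ([197.5, 396.1], 0.81)]
scan_button_top [([175.2, 388.3], 0.59), ([187.8, 289.9], 0.53)]
blue_jar [([264.4, 241.6], 0.73)]
red_jar [([389.6, 330.8], 0.82)]
top 614.9309682349516 [0.15241878 0.01176193 1.76596997]
jar [([245.5, 239.1], 0.69), ([302.5, 306.4], 0.46)]
jar_code [([258.7, 244.3], 0.64)]
scanner [([242.7, 384.7], 0.73), ([326.5, 438.5], 0.65)]
scanner_window [([219.3, 369.7], 0.82), ([306.0, 423.6], 0.75)]
scan_button_top [([291.8, 416.7], 0.63), ([201.2, 364.6], 0.45)]
blue_jar [([192.4, 286.2], 0.87)]
red_jar [([300.8, 170.6], 0.67)]
```

View pics/side0.png

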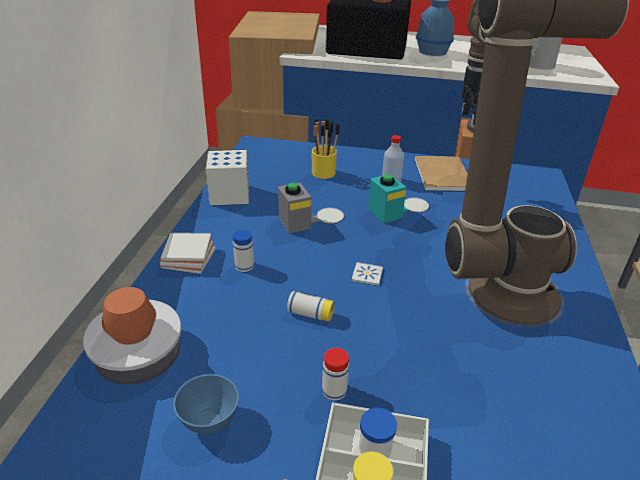

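View pics/top0.png

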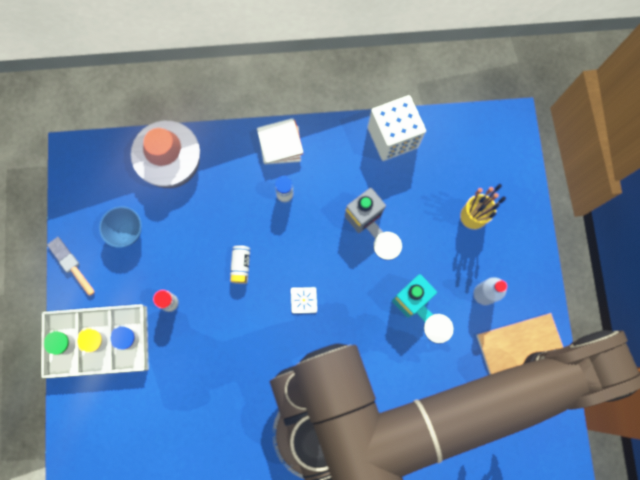

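The job's scanner is the grey one: block at side (295,207) / top (365,208), with its pad at side (330,215) / top (388,245). The turquoise one at top (415,295) is the look-alike. The jar lies at side (311,307) / top (240,264); the yellow lid at top (90,340) is in the tray and isn't the jar. I'll fit silhouettes to both views and confirm in a crop.

```bash
cat > fit.py <<'E'
from h import *
from scipy.optimize import minimize
a=np.linspace(0,2*np.pi,40,endpoint=False); C=np.c_[np.cos(a),np.sin(a)]
def cyl(r,z0,z1): return np.vstack([np.c_[C*r,np.full(40,z)] for z in(z0,z1)])
def box(x0,x1,w,z0,z1): return np.array([[x,y,z] for x in(x0,x1) for y in(-w/2,w/2) for z in(z0,z1)])
JAR=[cyl(.025,0,.082),cyl(.024,.082,.1)]
SC=[cyl(.04,0,.004),box(.0,.08,.03,0,.003),box(.08,.15,.09,0,.11),cyl(.014,0,.01)+[.12,0,.11]]
def sil(n,parts,R,t):
    m=np.zeros((480*4,640*4),np.uint8)
    for P in parts:
        cv2.fillConvexPoly(m,cv2.convexHull(np.round(proj(n,P@R.T+t)*4+1.5).astype(np.int32)),1)
    return m
def Rz(y): return np.array([[np.cos(y),-np.sin(y),0],[np.sin(y),np.cos(y),0],[0,0,1]])
L=np.array([[0,0,1],[0,1,0],[-1,0,0]],float)@np.eye(3)  # jar z -> world x
def mask(n,label,uv):
    b=[o for o in cams.outline_of(n,label) if o['rect'][0]-5<=uv[0]<=o['rect'][2]+5 and o['rect'][1]-5<=uv[1]<=o['rect'][3]+5]
    return cv2.resize(b[0]['pixels'].astype(np.uint8),None,fx=4,fy=4,interpolation=cv2.INTER_NEAREST)
def fit(M,parts,pose,x0,step):
    def cost(x):
        R,t=pose(x); s=0
        for n,m in M.items():
            q=sil(n,parts,R,t); s+=1-(q&m).sum()/(q|m).sum()
        return s
    x0=np.array(x0,float); f=None
    for k in range(2):
        S=np.vstack([x0]+[x0+np.eye(len(x0))[i]*step[i]/(k+1) for i in range(len(x0))])
        f=minimize(cost,x0,method='Nelder-Mead',options=dict(initial_simplex=S,xatol=1e-4,fatol=1e-5,maxfev=200)); x0=f.x
    return f.x,f.fun
E
python3 - <<'E'
from fit import *
ims={n:cams.capture(n) for n in('side','top')}
pt=lambda l,uv:min((x['at'] for n in [l[0]] for x in cams.place_of(n,l[1])),key=lambda q:np.hypot(q[1]-uv[0],q[0]-uv[1]))[::-1]
for l,s,t in(('scanner',(328,214),(385,243)),('scan_button_top',(292,188),(365,203)),('scanner_window',(305,207),(370,219)),('jar',(291,303),(240,250)),('jar_code',(309,292),(244,259)),('blue_jar',(242,264),(286,192)),('red_jar',(331,390),(170,301)),('tile',(367,273),(304,300))):
    p,e=tri(pt(('side',l),s),pt(('top',l),t)); print(l,p.round(4),round(e,4))
pad=atz('top',[[388,245]],.004)[0]; print('pad eye',pad.round(3))
M={'side':mask('side','scanner',(310,210)),'top':mask('top','scanner',(375,225))}
x,f=fit(M,SC,lambda x:(Rz(x[2]),np.array([x[0],x[1],0])),[pad[0],pad[1],.4],[.01,.01,.2]); print('scanner',x.round(4),f)
M={'side':mask('side','jar',(311,307)),'top':mask('top','jar',(240,264))}
c=atz('top',[[241,249]],.025)[0]
xj,f2=fit(M,JAR,lambda x:(Rz(x[2])@L,np.array([x[0],x[1],.025])),[c[0],c[1],np.pi],[.01,.01,.1]); print('jar',xj.round(4),f2)
xz,f3=fit(M,JAR,lambda x:(Rz(x[2])@L,x[[0,1,3]]),[*xj,.025],[.01,.01,.1,.008]); print('jar free z',xz.round(4),f3)
out=[]
for n,(u,v) in(('side',(310,255)),('top',(315,235))):
    big=cv2.resize(ims[n],None,fx=4,fy=4)
    for P,R,t in((SC,Rz(x[2]),[x[0],x[1],0]),(JAR,Rz(xj[2])@L,[xj[0],xj[1],.025])):
        for p in P: cv2.drawContours(big,cv2.findContours(sil(n,[p],R,np.array(t)),0,1)[0],-1,(255,0,255),1)
    out.append(big[v*4-300:v*4+300,u*4-400:u*4+400][:, :])
save('fit.png',cv2.resize(np.vstack(out),(400*1,600)) if 0 else np.vstack([cv2.resize(o,(480,300)) if 0 else o[::2,::2] for o in out]))
E
```

```text
scanner [ 0.5098 -0.2443  0.0136] 0.0112
scan_button_top [ 0.3607 -0.309   0.1159] 0.0039
scanner_window [ 0.5863 -0.1967  0.0445] 0.0028
jar [0.5285 0.188  0.0317] 0.001
jar_code [0.4934 0.1629 0.0355] 0.0096
blue_jar [ 0.7048  0.0343 -0.0022] 0.0013
red_jar [ 0.4021  0.3931 -0.0077] 0.0013
tile [ 0.3757  0.0071 -0.0111] 0.0129
pad eye [ 0.518 -0.251  0.004]
scanner [ 0.518  -0.2487  0.5888] 0.1569126110013186
jar [0.5379 0.1769 3.0168] 0.1728994225346585
jar free z [0.5388 0.1761 3.0072 0.0213] 0.11132224008043468
```

View pics/fit.png

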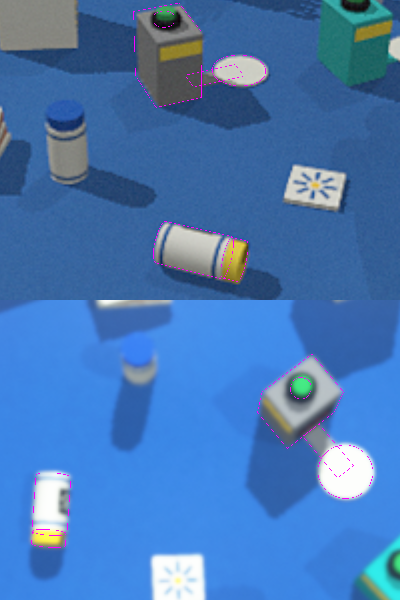

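```bash
cat > plan.py <<'E'
from fit import *
jo=np.array([.5379,.1769,.025]); jy=3.0168
pad=np.array([.518,-.2487,.004]); sy=.5888
s2=np.sqrt(.5)
def R45(az,sg): # tool 45 deg forward-down at azimuth az
    d=np.array([np.cos(az)*s2,np.sin(az)*s2,-s2]); y=sg*np.array([-np.sin(az),np.cos(az),0]); return np.c_[np.cross(y,d),y,d]
def Rdown(az): # closing line at azimuth az
    y=np.array([np.cos(az),np.sin(az),0]); z=np.array([0,0,-1.]); return np.c_[np.cross(y,z),y,z]
H=.06; BK=.005; T=ctrl.hold_point_z-BK
az0=jy-np.pi; a=np.array([np.cos(az0),np.sin(az0),0]); g=jo-a*H
E
python3 - <<'E'
from plan import *
print(ctrl.hold_point_z,ctrl.get_obs()['time'])
for sg in(1,-1):
    R=R45(az0,sg); p=g+R[:,2]*T
    for k in(0,-.08): print('pick',sg,k,np.round(ctrl.ik(p+[0,0,-k],R),0) if ctrl.ik(p+[0,0,-k],R) is not None else None)
    print('back',np.round(ctrl.ik(p-R[:,2]*.1,R),0) if ctrl.ik(p-R[:,2]*.1,R) is not None else None)
    for az in(az0,0,.36):
        R=R45(az,sg); q=np.array([.48,.17,.06])+R[:,2]*T; v=ctrl.ik(q,R); print('set',sg,az,None if v is None else np.round(v,0))
for k in range(6):
    v=ctrl.ik(pad+[0,0,.06],Rdown(k*np.pi/3)); print('down',k*60,None if v is None else np.round(v,0))
E
```

```text
0.0187 1.9
pick 1 0 [ 37.  -6. -62.  -1. -29.  34.]
pick 1 -0.08 [ 37. -14. -55.  13. -29.  34.]
back [ 46. -19. -58.  20. -34.  43.]
set 1 -0.12479265358979319 [ 35. -11. -60.   5. -28.  32.]
set 1 0 [ 31. -14. -63.   0. -21.  23.]
set 1 0.36 [ 19. -16. -66.  -4.   1.  -1.]
pick -1 0 [  37.   -6.  -62.   -1.  -29. -146.]
pick -1 -0.08 [  37.  -14.  -55.   13.  -29. -146.]
back [  46.  -19.  -58.   20.  -34. -137.]
set -1 -0.12479265358979319 [  35.  -11.  -60.    5.  -28. -148.]
set -1 0 [  31.  -14.  -63.    0.  -21. -157.]
set -1 0.36 [ 19. -16. -66.  -4.   1. 179.]
down 0 [-26.  15. -13.  61.   0.  64.]
down 60 [-26.  15. -13.  61.   0.   4.]
down 120 [-26.  15. -13.  61.   0. -56.]
down 180 [ -26.   15.  -13.   61.    0. -116.]
down 240 [ -26.   15.  -13.   61.    0. -176.]
down 300 [-26.  15. -13.  61.   0. 124.]
```

Run:
```python
from plan import *
o=ctrl.get_obs(); p0=np.array(o['tcp_pos'])
ctrl.servo_line(p0+[0,0,.1],rate=.3)
R=R45(az0,1); p=g+R[:,2]*T
ctrl.goto(p-R[:,2]*.1+[0,0,.08],R); fingers.gripper_to(1.0)
ctrl.servo_line(p-R[:,2]*.07,rate=.2)
print(ctrl.servo_line(p,rate=.08,contact_N=6))
o=ctrl.get_obs(); print(o['time'],o['tcp_pos'],p,o['ft_force'])
fingers.gripper_to(0.0,60); o=ctrl.get_obs(); print(o['opening'],o['finger_force'],o['ft_force'],o['time'])
im=[cams.capture(n) for n in('side','top')]
b=[cv2.resize(im[0][220:370,210:410],None,fx=3,fy=3),cv2.resize(im[1][190:340,140:340],None,fx=3,fy=3)]
save('grip.png',cv2.resize(np.hstack(b),(800,300)))
```

```text
False
7.0083 [0.48802213 0.18335858 0.01574452] [0.48797862 0.18316236 0.01531264] [0.16643708 0.03293551 0.28395517]
0.5582878820266458 62.53393270075321 [-5.83602301 -0.30854068  6.26360464] 7.4417
```

View pics/grip.png

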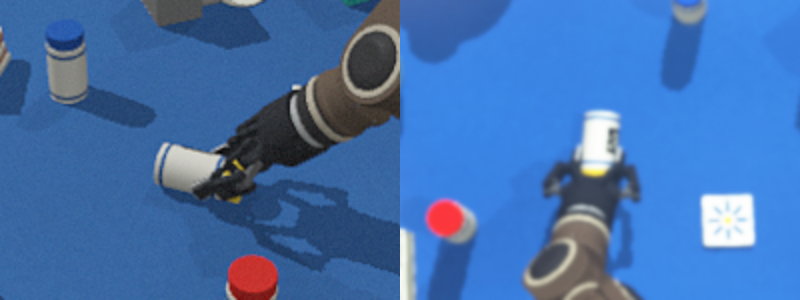

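The grip holds with the fingers close behind the cap. Next I'll lift, flip half a turn about the tool axis, and set the jar down upright by contact.

Run:
```python
from plan import *
p=np.array(ctrl.get_obs()['tcp_pos'])
ctrl.servo_line(p+[0,0,.13],rate=.2)
R=R45(0,-1); q=np.array([.46,.17,.06])+R[:,2]*T
ctrl.goto(q+[0,0,.06],R); o=ctrl.get_obs(); print(o['opening'],o['ft_force'],o['time'])
print(ctrl.servo_line(q-[0,0,.02],rate=.04,contact_N=5)); o=ctrl.get_obs(); print(np.array(o['tcp_pos'])-q,o['ft_force'],o['time'])
im=[cams.capture(n) for n in('side','top')]
b=[cv2.resize(im[0][220:370,210:410],None,fx=3,fy=3),cv2.resize(im[1][190:340,140:340],None,fx=3,fy=3)]
save('flip.png',cv2.resize(np.hstack(b),(800,300)))
```

```text
0.5639285363124543 [-0.46336311  0.19580878 -1.72561888] 11.125
True
[ 0.0003709   0.00012363 -0.0007215 ] [2.05676758 0.75565724 1.27752666] 12.5083
```

View pics/flip.png

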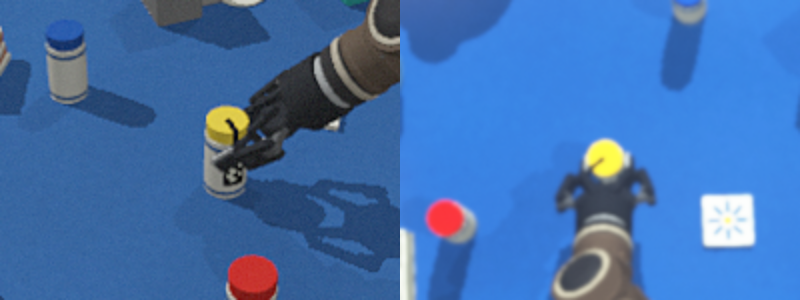

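Jar stands upright in the gripper, cap stripe at about 120° azimuth (towards +y, −x). I'll release, back out and measure.

Run:
```python
from plan import *
fingers.gripper_to(1.0)
p=np.array(ctrl.get_obs()['tcp_pos']); R=R45(0,-1)
ctrl.servo_line(p-R[:,2]*.12,rate=.15)
im={n:cams.capture(n) for n in('side','top')}
for l in('jar','jar_code'):
    for n in im: print(l,n,[(np.round(x['at'],1).tolist(),round(x['p'],2)) for x in cams.place_of(n,l)])
M={'side':mask('side','jar',(317,310)),'top':mask('top','jar',(240,265))}
c=atz('top',[[242,268]],.1)[0]; print(c)
x,f=fit(M,JAR,lambda x:(np.eye(3),np.array([x[0],x[1],0])),[.46,.17],[.01,.01]); print('jar',x,f)
yl=lambda I:((I[:,:,0]>150)&(I[:,:,1]>120)&(I[:,:,2]<100))
# unwrap the cap top in both views: grey profile against azimuth
for n in im:
    az=np.arange(0,360,5); v=[]
    for A in az:
        r=np.array([.008,.012,.016,.019]); P=np.c_[x[0]+r*np.cos(np.radians(A)),x[1]+r*np.sin(np.radians(A)),np.full(4,.1)]
        uv=proj(n,P).astype(np.float32); v.append(cv2.remap(im[n][:,:,0],uv[None,:,0],uv[None,:,1],cv2.INTER_LINEAR).mean())
    v=np.array(v); w=np.clip(v.mean()-10-v,0,None); w[np.abs((az-az[v.argmin()]+180)%360-180)>40]=0; print(n,az[v.argmin()],v.min(),v.mean(),np.degrees(np.angle((w*np.exp(1j*np.radians(az))).sum())))
b=[]
for n in im:
    big=cv2.resize(im[n],None,fx=4,fy=4)
    cv2.drawContours(big,cv2.findContours(sil(n,JAR,np.eye(3),np.array([*x,0])),0,1)[0],-1,(255,0,255),1)
    u,w=proj(n,[[*x,.05]])[0]*4; u,w=int(u),int(w); b.append(big[w-200:w+200,u-200:u+200])
save('stand.png',np.hstack(b)); print(ctrl.get_obs()['time'])
```

```text
jar side [([312.0, 320.3], 0.63)]
jar top [([276.3, 242.4], 0.55)]
jar_code side [([306.2, 328.2], 0.56)]
jar_code top [([278.0, 234.4], 0.53)]
[0.46394188 0.1704101  0.1       ]
jar [0.46197404 0.16975278] 0.13601817190824406
side 125 24.75 205.34722222222223 123.8794064208801
top 120 185.25 249.32986111111111 118.83080163842862
14.4167
```

View pics/stand.png

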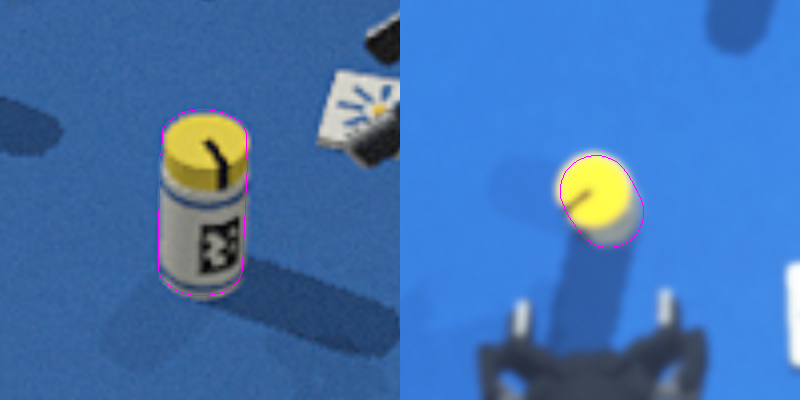

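Run:
```python
from plan import *
j=np.array([.462,.170,0]); code=np.radians(121.5); cf=sy+np.pi/2; ci=cf+(code-sy)-np.pi
Rf=Rdown(cf-np.pi); Ri=Rdown(ci)
p=np.array(ctrl.get_obs()['tcp_pos']); ctrl.servo_line(p+[-.02,0,.12],rate=.25)
ctrl.goto(j+[0,0,.16],Ri)
print(ctrl.servo_line(j+[0,0,.047],rate=.08,contact_N=6)); print(ctrl.get_obs()['joint_pos'])
fingers.gripper_to(0,50); o=ctrl.get_obs(); print(o['opening'],o['tcp_pos'])
Z=o['tcp_pos'][2]
ctrl.servo_line(j+[0,0,.22],rate=.2)
# rotate exactly code -> scanner x: Rf = Rz(sy-code) Ri
Rf=Rz(sy-code)@Ri
v=ctrl.ik(pad+[0,0,.2],Rf); print(v)
ctrl.goto(pad+[0,0,.2],Rf)
ctrl.servo_line(pad+[0,0,Z+.02],rate=.15)
print(ctrl.servo_line(pad+[0,0,Z-.008],rate=.03,contact_N=5)); o=ctrl.get_obs(); print(o['tcp_pos'],pad[2]+Z,o['ft_force'],o['opening'],o['time'])
```

```text
False
[ 2.02018067e+01  7.60768742e+00 -2.53922780e+01  5.69450177e+01
 -1.93194152e-03  7.87016762e+01]
0.5719901979497476 [0.4619997  0.1699114  0.04753577]
[-25.64639942  12.66805101   0.87054333  78.20249232   0.
 120.61784561]
True
[ 0.51783788 -0.24862932  0.05154808] 0.05153576820301728 [-1.19400888 -0.12905     4.78401344] 0.5729021815459276 24.5333
```

Contact came exactly at the pad height. I'll release, rise and check.

Run:
```python
from plan import *
fingers.gripper_to(1.0)
p=np.array(ctrl.get_obs()['tcp_pos']); ctrl.servo_line(p+[0,0,.14],rate=.12)
ctrl.goto([.40,-.02,.32],Rdown(sy)); 
im={n:cams.capture(n) for n in('side','top')}
M={}
for n,uv in(('side',proj('side',[[*pad[:2],.05]])[0]),('top',proj('top',[[*pad[:2],.05]])[0])):
    try: M[n]=mask(n,'jar',uv)
    except Exception as e: print(n,'no mask')
x,f=fit(M,JAR,lambda x:(np.eye(3),np.array([x[0],x[1],.004])),pad[:2],[.01,.01]); print('jar',x,f,np.linalg.norm(x-pad[:2]))
for n in im:
    az=np.arange(0,360,5); v=[]
    for A in az:
        r=np.array([.008,.012,.016,.019]); P=np.c_[x[0]+r*np.cos(np.radians(A)),x[1]+r*np.sin(np.radians(A)),np.full(4,.104)]
        uv=proj(n,P).astype(np.float32); v.append(cv2.remap(im[n][:,:,0],uv[None,:,0],uv[None,:,1],cv2.INTER_LINEAR).mean())
    v=np.array(v); w=np.clip(v.mean()-10-v,0,None); w[np.abs((az-az[v.argmin()]+180)%360-180)>40]=0; print(n,az[v.argmin()],v.min(),np.degrees(np.angle((w*np.exp(1j*np.radians(az))).sum())),'want',np.degrees(sy))
b=[]
for n in im:
    big=cv2.resize(im[n],None,fx=4,fy=4); u,w=(proj(n,[[.55,-.23,.05]])[0]*4).astype(int); b.append(big[w-200:w+200,u-200:u+200])
save('placed.png',np.hstack(b)); print(ctrl.get_obs()['time'])
```

```text
jar [ 0.51971793 -0.24548861] 0.20544217732628645 0.0036420184689204497
side 50 90.5 49.32101817353626 want 33.73575497730287
top 30 195.25 30.0093738997199 want 33.73575497730287
27.6167
```

View pics/placed.png

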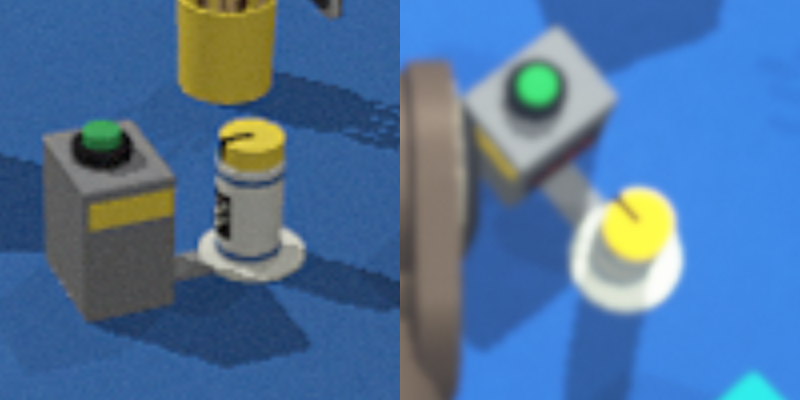

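The jar stands centred on the pad with its stripe towards the block. The two views disagree on the angle, 30° against 49°, so I'll recheck with the cap fitted separately in each view.

Run:
```python
from plan import *
for n in('side','top'):
    I=cams.capture(n); u,w=proj(n,[[.519,-.247,.095]])[0].astype(int)
    hsv=cv2.cvtColor(cv2.resize(I,None,fx=4,fy=4,interpolation=cv2.INTER_CUBIC),cv2.COLOR_RGB2HSV)
    m=cv2.inRange(hsv,(20,120,90),(34,255,255)); z=np.zeros_like(m); z[w*4-90:w*4+90,u*4-90:u*4+90]=1; m*=z
    k,lab,st,_=cv2.connectedComponentsWithStats(m); m=(lab==1+st[1:,4].argmax()).astype(np.uint8)
    m=cv2.morphologyEx(m,cv2.MORPH_OPEN,np.ones((5,5))); pts=cv2.convexHull(np.argwhere(m)[:,::-1].astype(np.int32)); h=np.zeros_like(m); cv2.fillConvexPoly(h,pts,1)
    x,f=fit({n:h},[JAR[1]],lambda x:(np.eye(3),np.array([x[0],x[1],.004])),[.519,-.247],[.006,.006])
    az=np.arange(0,360,3); r=np.array([.008,.012,.016,.020]); v=[]
    for A in np.radians(az):
        uv=proj(n,np.c_[x[0]+r*np.cos(A),x[1]+r*np.sin(A),np.full(4,.104)]).astype(np.float32); v.append(cv2.remap(I[:,:,0],uv[None,:,0],uv[None,:,1],cv2.INTER_LINEAR).mean())
    v=np.array(v); w_=np.clip(np.median(v)-15-v,0,None); w_[np.abs((az-az[v.argmin()]+180)%360-180)>35]=0
    print(n,x.round(4),round(f,3),np.degrees(np.angle((w_*np.exp(1j*np.radians(az))).sum())))
# button: green blob centroid in both views
    g=cv2.inRange(hsv,(50,120,60),(75,255,255)); z[:]=0; bu,bw=(proj(n,[[.618,-.182,.118]])[0]*4).astype(int); z[bw-50:bw+50,bu-50:bu+50]=1
    q=np.argwhere(g*z).mean(0)[::-1]/4; print('button',q,atz(n,[q],.117)[0])
```

```text
side [ 0.519 -0.247] 1.0 52.94924118104086
button [292.77723029 186.63770747] [ 0.61612841 -0.19246697  0.117     ]
top [ 0.5185 -0.2461] 0.176 29.534199687628075
button [365.73678344 202.66719745] [ 0.61929104 -0.18470648  0.117     ]
```

Run:
```python
from plan import *
c0=proj('side',[[.55,-.23,.05]])[0]*4; c0=c0.astype(int)-200
P=np.array([.519,-.247,.104])
for A in(20,34,50):
    e=P+[.024*np.cos(np.radians(A)),.024*np.sin(np.radians(A)),0]
    print(A,(proj('side',[P,e])*4-c0).round(0).tolist())
I=cv2.imread('pics/placed.png')[100:270,180:320]; cv2.imwrite('pics/cap.png',cv2.resize(I,None,fx=3.5,fy=3.5,interpolation=cv2.INTER_CUBIC))
```

```text
20 [[248.0, 130.0], [216.0, 132.0]]
34 [[248.0, 130.0], [218.0, 136.0]]
50 [[248.0, 130.0], [223.0, 140.0]]
```

View pics/cap.png

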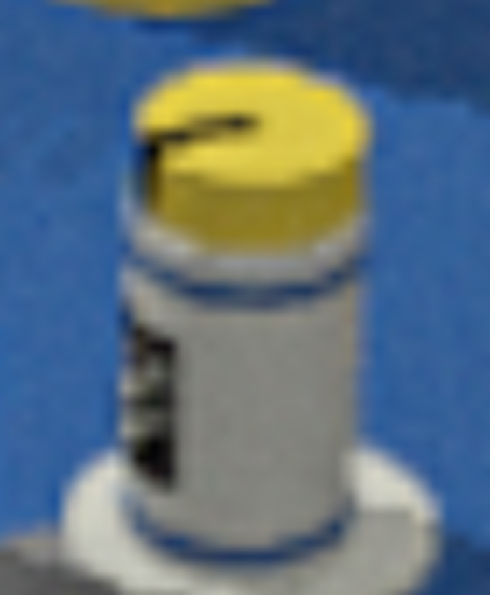

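The side stripe offset (−29, 5) px matches about 32° (34° would give −30, 6), and the top view gives 30°. The target is 33.7°, so the angle is good. Now I'll press.

Run:
```python
from plan import *
fingers.gripper_to(0,30); b=np.array([.6185,-.1825,0]); R=Rdown(sy-np.pi/2)
ctrl.goto(b+[0,0,.22],R); ctrl.servo_line(b+[0,0,.135],rate=.12)
print(ctrl.servo_line(b+[0,0,.102],rate=.02,contact_N=12)); o=ctrl.get_obs(); print(o['tcp_pos'],o['ft_force'],o['time'])
ctrl.sleep(.3); print(ctrl.get_obs()['ft_force'])
save('press.png',cv2.resize(cams.capture('side')[130:260,230:400],None,fx=4,fy=4))
ctrl.servo_line(b+[0,0,.22],rate=.1); ctrl.goto([.40,-.02,.32],Rdown(sy))
im=[cams.capture(n) for n in('side','top')]; save('end.png',np.hstack([cv2.resize(im[0],(400,300)),cv2.resize(im[1],(400,300))])); print(ctrl.get_obs()['time'])
```

```text
True
[ 0.61872209 -0.18262759  0.12616566] [-2.10047221  0.42972021  4.61198774] 31.3
[-1.59368479 -0.15935101  6.33924685]
34.0583
```

View pics/press.png

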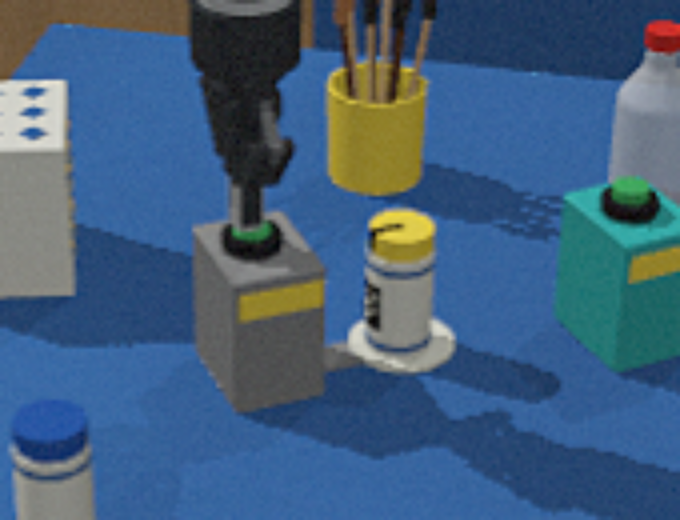

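View pics/end.png

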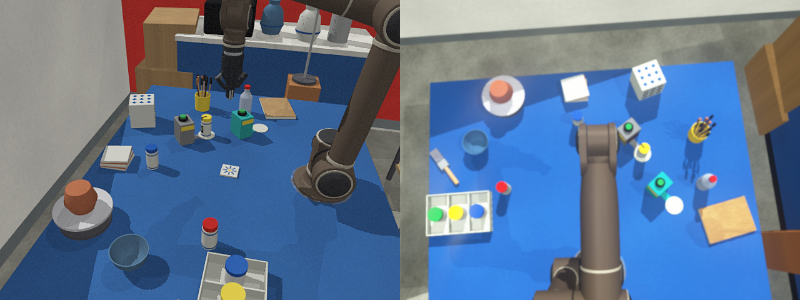

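The button looks pushed down flush with its ring, but the holding force was only 6.3 N against the 5 N spring. A firmer second press costs nothing and removes the doubt.

Run:
```python
from plan import *
b=np.array([.6185,-.1825,0]); R=Rdown(sy-np.pi/2)
ctrl.goto(b+[0,0,.22],R); ctrl.servo_line(b+[0,0,.140],rate=.12); print(ctrl.get_obs()['ft_force'])
z=.134
while z>.112:
    c=ctrl.servo_line(b+[0,0,z],rate=.02,contact_N=20); f=ctrl.get_obs(); print(z,f['tcp_pos'][2].round(4) if hasattr(f['tcp_pos'][2],'round') else f['tcp_pos'][2],round(f['ft_force'][2],1))
    if f['ft_force'][2]>13 or c: break
    z-=.001
ctrl.sleep(.2); print(ctrl.get_obs()['ft_force'])
ctrl.servo_line(b+[0,0,.22],rate=.1); ctrl.goto([.40,-.02,.32],Rdown(sy)); ctrl.sleep(.3)
im=[cams.capture(n) for n in('side','top')]
save('end2.png',np.hstack([cv2.resize(im[0][130:280,220:420],(400,300)),cv2.resize(im[1][170:320,320:520],(400,300))])); print(ctrl.get_obs()['time'])
```

```text
[0.19682712 0.38465376 0.22269114]
0.134 0.1339 -0.1
0.133 0.133 -0.3
0.132 0.1321 -0.0
0.131 0.1312 2.2
0.13 0.1302 2.9
0.129 0.1291 3.3
0.128 0.1281 4.3
0.127 0.1271 5.1
0.126 0.1261 5.4
0.125 0.126 9.1
0.124 0.1259 14.2
[-3.1687053  -0.14955051 13.67555112]
41.95
```

View pics/end2.png

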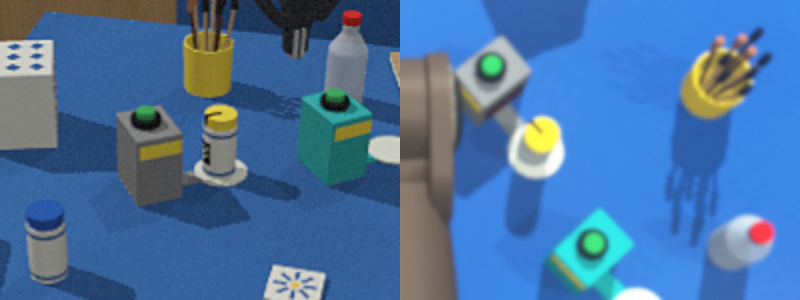

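The button bottomed out at z = 0.126 after 6 mm of travel and has sprung back. The jar is unchanged and nothing else has moved.

```bash
python3 -c "
from h import *
print(ctrl.close_job())"
```

```text
the job is handed in; nothing more can be done
None
```

The jar stands upright on the grey scanner's pad, about 4 mm off centre and with its code within about 4° of the window; the green button was pressed fully down (6 mm), it came back up, and the job is handed in.

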